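# Lay out the steel block and hold the parts case's lid half open

## Robot

A 7-joint arm with a two-finger parallel gripper is mounted at the origin on a cart in front of the work surface, level with it; the furniture and walls round the work are solid. World frame = base frame: x ahead of the robot, y to its left, z up, the work surface at z = 0. Lengths are in m, angles in rad, forces in N, time in s.
With the tool pointing down it reaches from about 0.425 to 0.825 m from the base axis. Payload 3.6 kg.
Tool frame: the origin (TCP) lies where the fingers leave the gripper's body, on its centre line; the fingertips stand 73 mm ahead of it and the grasp point (between the pads) lies 54 mm ahead of it; z points along the fingers, y is the line along which they close (so a half turn about z gives the same grasp; the last joint's range is limited). The gripper opens to 85 mm and grips with 20 to 120 N. Pads are 22 mm wide; open, the fingers measure 114 mm over their backs; the gripper's body (76 mm by 85 mm) begins 54 mm behind the grasp point. The pads swing forward as they close: fully open they stand 13 mm farther back than shut.
Start: joints at [1.206, 0.615, -0.013, 1.423, 0.008, 1.103, -0.04], TCP at [0.215, -0.613, 0.304] pointing down, gripper open.
Joint ranges: [-3.12, 3.12], [-0.3, 2.06], [-1.34, 1.32], [0.26, 2.42], [-1.36, 4.5], [0.01, 1.98], [-2.84, 2.84]. Speed limits (rad/s): [2.79, 2.79, 3.14, 3.14, 3.14, 3.14, 3.14].

## Interface

Orientations are given as a unit quaternion [x, y, z, w].
In Python, from station import arm, snapshot, camera_info, ticket gives the robot as it stands. Calls block until the motion is done:
- arm.movep(position, orientation): joint-space move of the TCP to a pose.
- arm.line_to(position, velocity=0.15, ori=None): straight line of the TCP; ori=None keeps the orientation; velocity is the mean speed in m/s.
- arm.move_j(angles): joint-space move.
- arm.move_gripper(opening, effort=None): opening from 0.0 (shut) to 1.0 (fully open); effort is the grip in N (None keeps the last); returns when the fingers have stopped.
- arm.pause(seconds).
- arm.ik(position, orientation): joint angles nearest the present ones, or None.
- snapshot(name): name is "side" or "top"; returns the picture (400x640x3 uint8, blue, green, red); there is no depth.
- camera_info(name): a dict with "fx", "fy", "cx", "cy" (pixels), "R" (3x3) and "t" (3): a world point X has camera coordinates R X + t. Camera axes: x right, y down, z forward; pixel columns grow to the right and rows downward; lengths in m; the calibration is good to about 2 mm. A picture is of the moment at which its call begins. camera_info takes no time and is no camera call.
A pose or a line that the arm cannot do raises arm.MotionError and nothing moves.
- ticket.finish_job(): hands the job in; it is judged then, once.
Readings, each from a call of its own:
- arm.read_time(): time.
- arm.read_joint_positions(): joint angles.
- arm.read_dq(): joint speeds.
- arm.read_effort(): joint torques, N m.
- arm.read_tool_pos(): TCP position.
- arm.read_eef_rot(): TCP orientation.
- arm.read_ft_force(): force on the tool from outside, world axes, zero at the start.
- arm.read_wrist_torque(): the same for the moment, N m.
- arm.read_opening(): opening from 0.0 (shut) to 1.0 (fully open).
- arm.read_finger_force(): force on a finger pad.
Only numpy, scipy, OpenCV 4.12 (cv2) and the standard library are available. Lean on these libraries where they do the work, as an engineer would, in place of code of your own. Each camera call takes 0.05 s, during which the arm holds its last target. There are 200 camera calls.

## Task

Get the kit ready for me to pack: first set the steel block down flat on the bench (do not drop it) midway between the screw pot and the solder spool, in line with them and without shifting either. Then lift the lid of the parts case by its bow handle and hold it half open, at 45 degrees: it falls shut by itself, and its hinge is weak, so never raise it past 65 degrees. Finish while still holding the lid there; do not let go.

Things in the scene. Friction and masses are not known exactly. Their poses are not given: they have to be found in the camera images.
- block_center (a point): Centre of the drilled steel block (bare grey metal, 25 mm along its x, 50 mm along its y, 20 mm high, about 0.18 kg, loose, lying flat; two small holes on its top). Half-way up, so 10 mm above the bench while it lies there. Axes are the block's.
- steel_block: The same loose steel block; origin at the centre of its underside.
- screw_pot: Small open pot of bare steel holding screws, 57 mm across, 30 mm high, loose, light (0.06 kg). Origin at the centre of its underside. Its y axis lies along the row through pot and spool (the spool may be on either side), its x axis across the row.
- solder_spool: Reel of solder wire standing on its flange, silver wire between black flanges, 63 mm across, 40 mm high, loose, 0.26 kg. Origin at the centre of its underside. Its centre stands 220 mm from the pot's.
- parts_case: Compartment case, blue with a grey lid, 142 mm (x) by 192 mm (y) by 38 mm high, fixed to the bench. Origin at the centre of its underside; its front faces its own -x, the lid's hinge runs along its y at the rear.
- parts_case_lid (a joint): Angle of the case's lid: 0 shut, grows as the front edge rises, 0.785 = 45 degrees, stop at 2.01. Nearly free hinge: the lid with its handle, about 0.15 kg, falls shut when let go.
- lid_handle (a point): Middle of the bow handle's grip bar: a round steel bar 10 mm thick and 90 mm long, parallel to the hinge (along its y), on two posts, its axis 40 mm above the lid's top, 112 mm in front of the hinge and 41 mm above it when shut (77 mm above the bench). Moves and turns with the lid; axes parallel to the case's when shut.
- lid_hinge (a point): Point on the lid's hinge line, at the middle of the rear edge, 68 mm behind the case's centre and 36 mm above the bench; the lid turns about the y axis through it.

How it is judged:
On the way, in this order (a step that is already met when the one before it is completed fails the run):
1. the steel block stands released, flat on the bench, midway between pot and spool, while the lid is still shut (x of block_center in the frame of screw_pot between -0.02 and 0.02 m and horizontal distance between block_center and screw_pot below 0.128 m and horizontal distance between block_center and solder_spool below 0.128 m and height (world z) of block_center below 0.0125 m and angle between block_center's own z axis and vertical below 0.12 rad and contact force between the fingers and steel_block below 0.1 N and linear speed of steel_block below 0.02 m/s and value of joint parts_case_lid below 0.1 rad), for 0.2 s.
2. the lid is raised by the fingers (value of joint parts_case_lid above 0.5 rad and contact force between the fingers and parts_case_lid above 0.3 N), for 0.2 s.
At the end, for the whole second after the job is handed in: The fingers hold the lid still (over 0.3 N) at 45 degrees, give or take 8; the block lies flat and released on the bench, within 20 mm of the line through pot and spool and at most 128 mm from either (midway is 110); pot and spool are within 15 mm of their starts (x of block_center in the frame of screw_pot between -0.02 and 0.02 m and horizontal distance between block_center and screw_pot below 0.128 m and horizontal distance between block_center and solder_spool below 0.128 m and height (world z) of block_center below 0.0125 m and angle between block_center's own z axis and vertical below 0.12 rad and contact force between the fingers and steel_block below 0.1 N and linear speed of steel_block below 0.02 m/s and value of joint parts_case_lid between 0.645 and 0.925 rad and velocity of joint parts_case_lid between -0.1 and 0.1 rad/s and contact force between the fingers and parts_case_lid above 0.3 N and distance of each of screw_pot, solder_spool from where it was at the start of the episode below 0.015 m); the arm keeps its last pose, push and grip.
It fails at once if the lid is raised past 65 degrees (value of joint parts_case_lid above 1.135 rad).
It fails at once if the pot or the spool is shifted more than 15 mm (distance of any of screw_pot, solder_spool from where it was at the start of the episode above 0.015 m).
It fails at once if the steel block is dropped: in the air with no finger on it (height (world z) of block_center above 0.035 m and contact force between the fingers and steel_block below 0.02 N).
It also fails if it takes over 48 s, if anything falls off the work surface, if the arm or the gripper's body presses on something with over 40 N, if the wrist force passes 120 N, or if a joint passes its speed limit or range.

## Working session

There is one attempt and no reset: what is moved stays moved. The work goes in short steps, each a Python script; the robot and the scene stay as the last script left them, time stands still between calls to the robot, and variables do not carry over. Pictures are saved under pics/ and viewed, at most 10 in all, crops included, and the job is handed in when it is done.

```bash
mkdir -p pics; python3 - <<'E'
from station import arm, snapshot, camera_info
import cv2
for n in("top","side"):
    cv2.imwrite(f"pics/{n}0.png",snapshot(n)); print(n,camera_info(n))
print(arm.read_time(),arm.read_tool_pos(),arm.read_eef_rot())
E
```

```text
top {'fx': 479.5934896976197, 'fy': 479.5934896976197, 'cx': 319.8683709119156, 'cy': 203.21336423815015, 'R': array([[-0.00267671, -0.9999786 ,  0.00597013],
       [-0.97354785,  0.00124188, -0.22847984],
       [ 0.22846754, -0.00642378, -0.97353034]]), 't': array([0.17899353, 0.59255191, 1.13552251])}
side {'fx': 423.5536598718219, 'fy': 423.5536598718219, 'cx': 322.8187018726126, 'cy': 206.593082037208, 'R': array([[ 0.99512941,  0.09677358,  0.01877024],
       [ 0.06927225, -0.55103328, -0.83160308],
       [-0.07013418,  0.82885294, -0.55505315]]), 't': array([-0.58468342,  0.14824123,  1.04982874])}
0.1 [ 0.2152512  -0.61276475  0.30283152] [ 9.85767344e-01  1.68111012e-01 -2.04813504e-04 -1.17842212e-03]
```

View pics/top0.png

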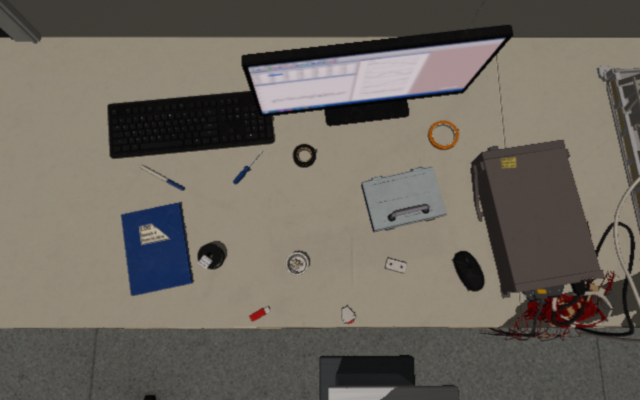

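View pics/side0.png

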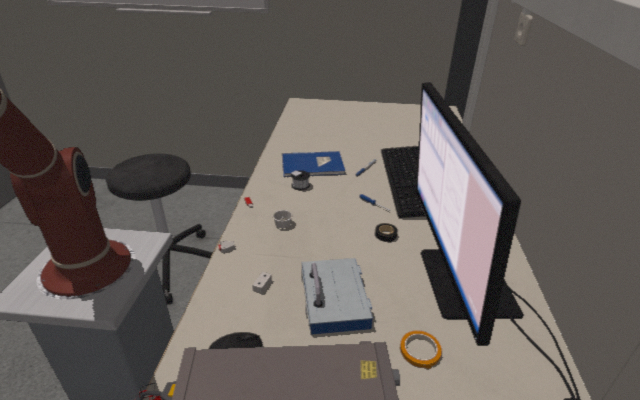

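The top picture shows the pot near (298,262), the spool near (212,255), the block near (396,265), and the case near (404,198) with its handle near (409,212). I'll enlarge that area to read the points more exactly.

```bash
python3 - <<'E'
import cv2
a=cv2.imread("pics/top0.png")[160:290,190:310]; b=cv2.imread("pics/top0.png")[160:290,350:460]
import numpy as np
c=np.hstack([a[60:130],b[60:130]]) 
cv2.imwrite("pics/c1.png",cv2.resize(a[70:125,0:120],None,fx=6.5,fy=6.5,interpolation=cv2.INTER_CUBIC))
cv2.imwrite("pics/c2.png",cv2.resize(b[0:120],None,fx=5,fy=5,interpolation=cv2.INTER_CUBIC))
E
```

```text
(no output)
```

View pics/c1.png

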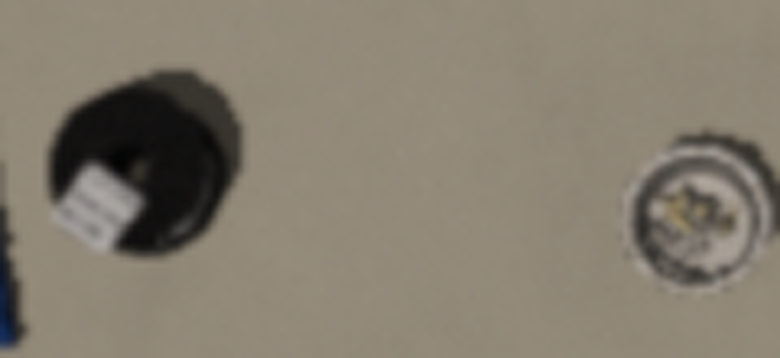

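View pics/c2.png

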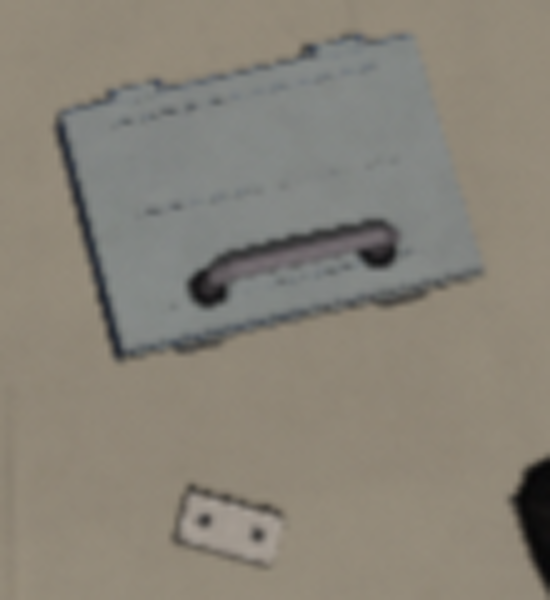

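The crops show:
- Spool's top-flange hole at crop (134,165).
- Pot rim centred at (698,215).
- Block holes at (204,520) and (258,535).
- Handle bar from about (207,275) to (385,232).
- Lid corners at (60,115), (412,37), (485,270) and (118,355).

```bash
cat > h.py <<'E'
import numpy as np
from station import arm, snapshot, camera_info
from scipy.spatial.transform import Rotation as Rt
def px(n,u,v,z):
    c=camera_info(n); d=c["R"].T@np.array([(u-c["cx"])/c["fx"],(v-c["cy"])/c["fy"],1]); o=-c["R"].T@c["t"]
    return o+d*(z-o[2])/d[2]
def proj(n,X):
    c=camera_info(n); p=c["R"]@np.array(X)+c["t"]; return np.array([c["fx"]*p[0]/p[2]+c["cx"],c["fy"]*p[1]/p[2]+c["cy"]])
def down(yaw):  # tool y axis at angle yaw from world y (mod pi)
    return Rt.from_euler('z',yaw)*Rt.from_quat([1,0,0,0])
E
python3 - <<'E'
from h import *
c1=lambda u,v,z: px("top",190+(u+.5)/6.5-.5,230+(v+.5)/6.5-.5,z)
c2=lambda u,v,z: px("top",350+(u+.5)/5-.5,160+(v+.5)/5-.5,z)
sp=c1(134,165,.04);pot=c1(698,215,.03);print("spool",sp,"pot",pot,np.linalg.norm((sp-pot)[:2]),"mid",(sp+pot)/2)
a,b=c2(204,520,.02),c2(258,535,.02);print("block",(a+b)/2,"dir",b-a)
a,b=c2(207,275,.077),c2(385,232,.077);print("handle",(a+b)/2,b-a,np.linalg.norm(b-a))
L=[c2(*p,.037) for p in[(60,115),(412,37),(485,270),(118,355)]]
print("case",np.mean(L,0),*[ (L[i]-L[i-1])[:2].round(4) for i in range(4)])
for n,P in (("sp",sp),("pot",pot),("blk",c2(231,527,.02)),("hnd",(a+b)/2)): print(n,proj("side",P))
print(L)
E
```

```text
spool [0.46680756 0.45248939 0.04      ] pot [0.44822617 0.2356378  0.03      ] 0.2176462259624556 mid [0.45751687 0.3440636  0.035     ]
block [ 0.44259833 -0.01478689  0.02      ] dir [-0.0076474 -0.0271428  0.       ]
handle [ 0.57246528 -0.04314792  0.077     ] [ 0.02175031 -0.0895422   0.        ] 0.09214598358772663
case [ 0.61338939 -0.03847202  0.037     ] [0.1267 0.0267] [ 0.0423 -0.186 ] [-0.1251 -0.0305] [-0.0439  0.1898]
sp [299.44185693 175.04987729]
pot [282.03125826 215.26141554]
blk [261.09865326 279.11934965]
hnd [314.75103554 273.74823477]
[array([0.65518707, 0.06880278, 0.037     ]), array([ 0.69751494, -0.1171599 ,  0.037     ]), array([ 0.57239094, -0.14766916,  0.037     ]), array([0.52846463, 0.04213819, 0.037     ])]
```

All positions match the given sizes: spool–pot distance 218 mm, bar 92 mm, and the handle also agrees when worked back from the case. The side-view projections agree too. Next is picking up the block, after checking reach for all the poses.

```bash
cat >> h.py <<'E'
D=np.deg2rad
B=np.array([.4426,-.0148]); MID=np.array([.4575,.3441]); ROW=np.arctan2(-.0186,.2169)
PSI=D(13.3); CX=np.array([np.cos(PSI),np.sin(PSI),0]); HND=np.array([.5718,-.0455,.077]); HIN=HND+.112*CX-[0,0,.041]
qB=down(D(74.3)).as_quat(); qM=down(D(90)+ROW).as_quat()
def lidpose(th,tilt):  # TCP pose gripping bar with lid at th, tool leaned by tilt with the lid
    r=HIN+CX*(-.112*np.cos(th)+.041*np.sin(th))+np.array([0,0,.112*np.sin(th)+.041*np.cos(th)])
    ax=np.array([-np.sin(PSI),np.cos(PSI),0])
    R=Rt.from_rotvec(ax*tilt)*down(PSI+D(90)); return r-.054*R.as_matrix()[:,2],R.as_quat()
E
python3 - <<'E'
from h import *
for th,t in((0,0),(0,-.3),(.785,0),(.785,.4),(.785,.785)): p,q=lidpose(th,t); print(th,t,p.round(3),arm.ik(p,q) is not None)
print(arm.ik([*MID,.074],qM))
arm.movep([*B,.33],qB)
arm.move_gripper(.75,40)
arm.line_to([*B,.12],.2); arm.line_to([*B,.0755],.05)
print(arm.read_ft_force(),arm.read_tool_pos())
arm.move_gripper(0,40); print(arm.read_opening(),arm.read_finger_force(),arm.read_ft_force())
arm.line_to([*B,.10],.05); arm.pause(.2); print(arm.read_opening(),arm.read_finger_force(),arm.read_ft_force(),arm.read_tool_pos(),arm.read_time())
import cv2
a=snapshot("side")[180:330,200:360]; b=snapshot("top")[180:330,330:470]
cv2.imwrite("pics/g.png",cv2.resize(np.hstack([a,b]),None,fx=2.6,fy=2.6,interpolation=cv2.INTER_CUBIC))
E
```

```text
0 0 [ 0.572 -0.046  0.131] True
0 -0.3 [ 0.556 -0.049  0.129] True
0.785 0 [ 0.632 -0.031  0.198] True
0.785 0.4 [ 0.652 -0.026  0.194] True
0.785 0.785 [ 0.669 -0.023  0.182] True
[-0.63277553  0.80825438 -0.08026334  1.84444576  0.12265881  0.49364351
 -0.88196154]
[ 1.045859   -0.20863948  0.06889015] [ 0.44273375 -0.01479387  0.07565609]
0.2848125675192433 40.02669274806976 [-0.729956   -0.64727707  5.92059977]
0.28277854544847286 39.32749807834625 [-0.17358788  0.5260831  -2.74504884] [ 0.44242798 -0.01480073  0.09977457] 6.25
```

View pics/g.png

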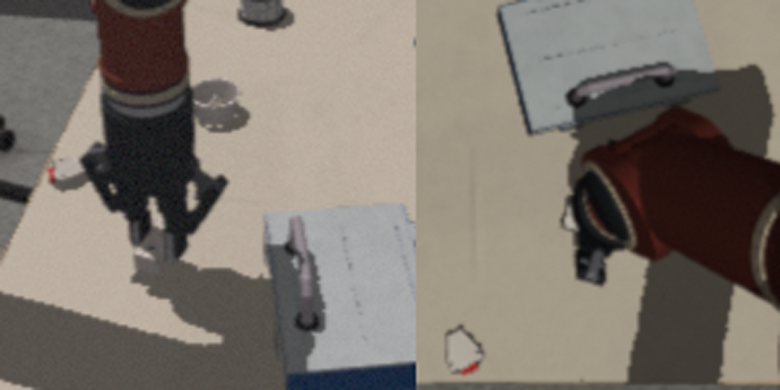

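The block is held (opening 24 mm, weight felt on the wrist). In the side view it hangs between the fingertips, and the handle runs from about (313,265) to (318,300), as expected. Now the placing.

```bash
python3 - <<'E'
from h import *
import cv2
arm.line_to([*B,.2],.15)
arm.movep([*MID,.2],qM)
arm.line_to([*MID,.09],.12); arm.pause(.2); f0=arm.read_ft_force()[2]
for z in np.arange(.080,.0745,-.001):
    arm.line_to([*MID,z],.02); f=arm.read_ft_force()[2]-f0; print(z.round(4),f)
    if f>1.5: break
arm.move_gripper(.45,20); arm.pause(.2); print(arm.read_opening(),arm.read_finger_force(),arm.read_ft_force())
arm.line_to([*MID,.2],.12); print(arm.read_time(),arm.read_tool_pos())
p,q=lidpose(0,0); arm.movep(p+[0,0,.1],q); arm.move_gripper(.7)
print(arm.read_time())
t=snapshot("top"); s=snapshot("side")
cv2.imwrite("pics/p.png",np.vstack([cv2.resize(t[225:285,180:340],(800,300),interpolation=cv2.INTER_CUBIC),cv2.resize(s[165:315,220:420],(400,300),interpolation=cv2.INTER_CUBIC).repeat(2,1)[:, :800]]))
E
```

```text
0.08 0.5726539400800608
0.079 0.0004223802154261769
0.078 -0.09940857854843665
0.077 -0.16840310594826668
0.076 0.3035465739437926
0.075 8.012458357246825
0.4508645661250221 0.0 [ 0.19372594 -0.10509567 -0.24852391]
13.3667 [0.45717897 0.3436497  0.1992091 ]
15.2167
```

View pics/p.png

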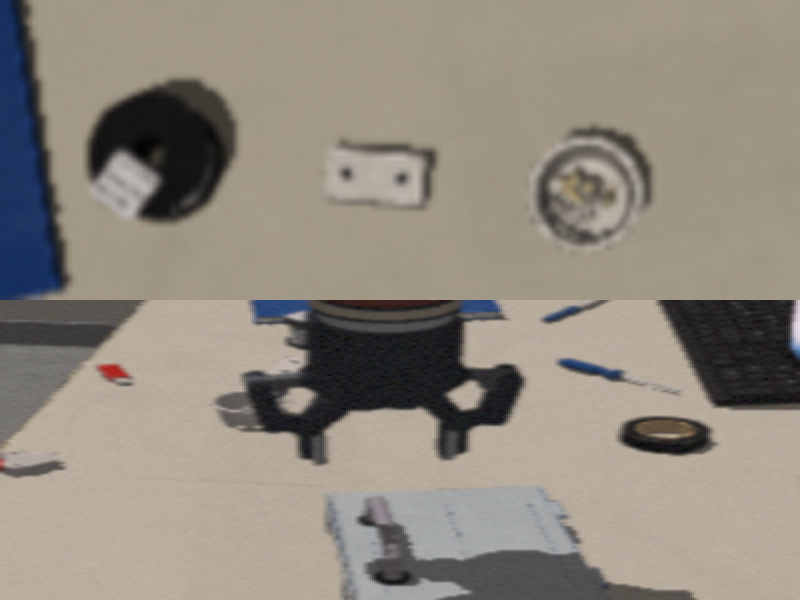

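The block lies flat midway: its holes centre on (374,176) in the crop, on the line from spool (150,155) to pot (588,188), and both of those are unmoved. The gripper is above the bar, with the handle between the fingers. Next is gripping the bar.

```bash
python3 - <<'E'
from h import *
import cv2
p,q=lidpose(0,0)
arm.line_to(p+[0,0,.03],.15); arm.line_to(p,.05); print(arm.read_ft_force())
arm.move_gripper(0,30); arm.pause(.2); print(arm.read_opening()*85,arm.read_finger_force(),arm.read_ft_force(),arm.read_tool_pos()-p,arm.read_time())
for th in(.1,.2):
    p,_=lidpose(th,0); arm.line_to(p,.05); print(th,arm.read_ft_force(),arm.read_opening()*85,arm.read_finger_force(),arm.read_tool_pos()-p)
print(arm.read_time())
cv2.imwrite("pics/l.png",cv2.resize(snapshot("side")[200:350,250:450],None,fx=3,fy=3,interpolation=cv2.INTER_CUBIC))
E
```

```text
[-0.10470613  0.97080259 -0.26003964]
8.512311519225896 29.283491671085358 [ 4.85188855  0.16252409 -2.24496501] [0.00117566 0.00023764 0.00034985] 17.3917
0.1 [ 4.89250117  1.16617466 -4.75386478] 9.002106177502275 29.155612885951996 [ 7.61072714e-04  9.61662367e-05 -1.32328163e-04]
0.2 [ 5.95982264  0.85574955 -5.50341708] 9.05063215200271 29.129763543605804 [ 2.43762001e-04 -4.93147845e-05 -5.37545680e-04]
18.175
```

View pics/l.png

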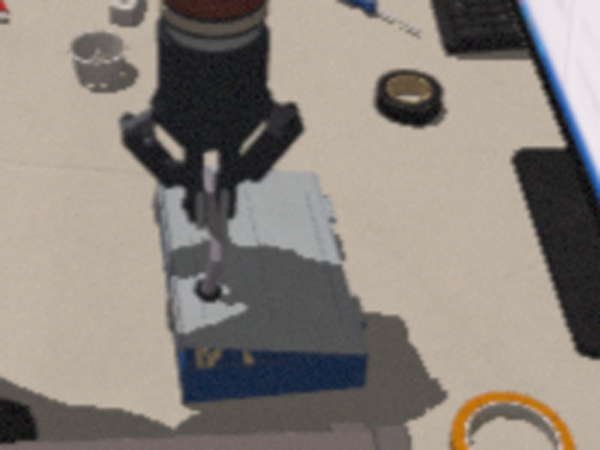

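The bar is gripped and the lid is opening: a wedge shows under its front edge at crop (200,355). Forces are small, so I'll carry on to 45°.

```bash
python3 - <<'E'
from h import *
import cv2
for th in(.3,.4,.5,.6,.7,.785):
    p,_=lidpose(th,0); arm.line_to(p,.05); f=arm.read_ft_force(); print(th,f.round(1),round(arm.read_opening()*85,2),round(arm.read_finger_force(),1),(arm.read_tool_pos()-p).round(4))
    if np.linalg.norm(f)>30: break
arm.pause(.3); print(arm.read_time())
cv2.imwrite("pics/l2.png",cv2.resize(snapshot("side")[190:350,250:450],None,fx=3.6,fy=3.6,interpolation=cv2.INTER_CUBIC))
E
```

```text
0.3 [ 5.1  0.4 -6.4] 8.77 29.1 [-0.0004 -0.0002 -0.0008]
0.4 [ 2.6 -0.6 -4.6] 8.67 29.2 [-0.0005 -0.0003 -0.0001]
0.5 [-2.  -1.7 -0.2] 8.5 29.4 [-0.0007 -0.0004  0.0004]
0.6 [-5.5 -2.3  5.3] 8.98 29.6 [-0.0008 -0.0004  0.001 ]
0.7 [-5.8 -1.4  7.2] 8.48 29.9 [-0.0003 -0.0004  0.0019]
0.785 [-4.8 -1.8  6.8] 8.75 30.1 [ 0.0003 -0.0003  0.0021]
20.8333
```

View pics/l2.png

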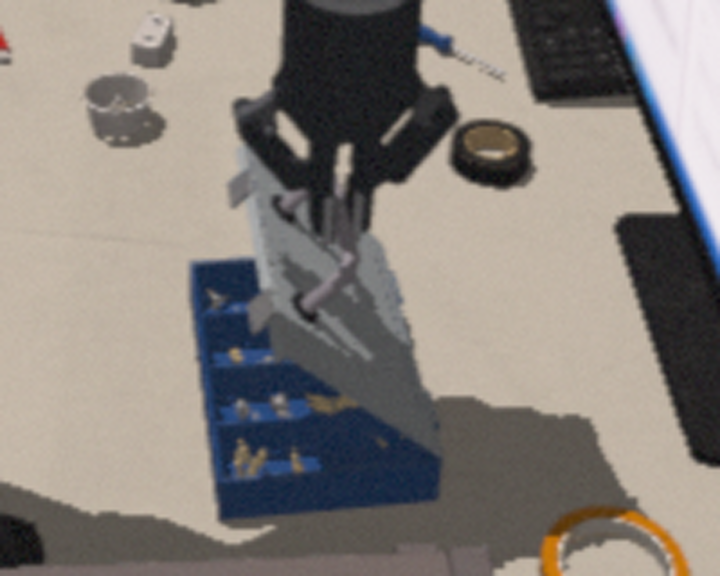

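The lid is raised and held by the bar in the fingers. Its near front corner is at crop (275,355), i.e. pixel (326,289), and the hinge corner at (438,455). I'll check the angle from these.

```bash
python3 - <<'E'
from h import *
Y=np.array([-np.sin(PSI),np.cos(PSI),0])
C=np.array([.6134,-.0385,.036])+.068*CX   # hinge from the lid corners
for nm,o in(("hinge mid from bar",HIN),("from case",C)): print(nm,o.round(4))
print("hinge corner seen",(250+438/3.6,190+455/3.6),proj("side",C-.096*Y))
for th in(.6,.7,.785,.87,.95):
    print(th,proj("side",C-.096*Y-CX*.137*np.cos(th)+np.array([0,0,.137*np.sin(th)])).round(1))
b=arm.read_tool_pos()-[0,0,.054]; d=b-C; print("angle from tool:",np.arctan2(d[2],-d@CX)-np.arctan2(.041,.112), np.hypot(d[2],d@CX), np.hypot(.112,.041), arm.read_dq().round(4).max())
E
```

```text
hinge mid from bar [ 0.6808 -0.0197  0.036 ]
from case [ 0.6796 -0.0229  0.036 ]
hinge corner seen (371.66666666666663, 316.3888888888889) [372.14686096 317.23327062]
0.6 [318.9 295.3]
0.7 [323.2 291. ]
0.785 [327.4 287.4]
0.87 [331.9 284.1]
0.95 [336.4 281.1]
angle from tool: 0.8072250955516215 0.12024391674744264 0.11926860441876563 0.0019
```

The image gives about 0.76 rad and the tool position about 0.80 rad, so the lid is at 45° within the tolerance and still. Handing in.

```bash
python3 -c "
from station import ticket
print(ticket.finish_job())"
```

```text
the job is handed in; nothing more can be done
None
```

The job is handed in: the steel block lies flat and released midway between pot and spool, neither of which visibly moved, and the gripper still holds the lid at about 45° (0.76 rad from the image, 0.80 rad from the tool position); no verdict was returned.

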